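Lock the cam-arm coupler that holds its adapter

ROBOT

A 6-joint arm with a two-finger parallel gripper is mounted at the origin on a cart in front of the work surface, level with it; the furniture and walls round the work are solid. World frame = base frame: x ahead of the robot, y to its left, z up, the work surface at z = 0. Lengths are in m, angles in rad, forces in N, time in s.
With the tool pointing down it reaches from about 0.35 to 0.775 m from the base axis. Payload 5.5 kg.
Tool frame: the origin (TCP) lies midway between the tips of the shut fingers; the grasp point (between the pads) lies 19 mm behind it; z points along the fingers, y is the line along which they close (so a half turn about z gives the same grasp; the last joint's range is limited). The gripper opens to 85 mm and grips with 20 to 120 N. Pads are 22 mm wide; open, the fingers measure 114 mm over their backs; the gripper's body (76 mm by 85 mm) begins 54 mm behind the grasp point. The pads swing forward as they close: fully open they stand 13 mm farther back than shut.
Start: joints at [0.603, 0.313, 0.046, 1.304, 0, 1.431], TCP at [0.423, 0.389, 0.201] pointing down, gripper open.
Joint ranges: [-2.76, 2.76], [-0.86, 1.69], [-1.03, 1.26], [-2.2, 2.34], [-1.47, 1.5], [-3.14, 3.14]. Speed limits (rad/s): [2.57, 2.57, 3.14, 3.14, 3.14, 3.14].

INTERFACE

Orientations are given as a unit quaternion [w, x, y, z].
In Python, from workcell import env gives the robot as it stands.
- The arm moves only by the tool move_arm, never from a script. Its argument "targets" is a list of rows, each a list of 3 entries, a list of its own where there are three numbers: the shift along the tool's x, y, z in mm, then the turn, a rotation vector about the tool's x, y, z in units of 10 degrees (1.0 is 10 degrees), then the closure, from -1 (fully open) to 1 (shut). In form: [[[dx, dy, dz], [ax, ay, az], gripper], ...]. A call has 1 to 5 rows; each row is the pose to reach, as a shift and turn from the pose commanded when the call began, along the tool's axes at that moment; what a row does not reach only later rows make up. A row lasts 1/8 s, in which the tool goes at most 62.5 mm and 10.7 degrees, less where a joint would pass 70% of its speed; a pose out of reach is approached as far as the arm can. A call with a gripper value outside its range is refused whole. The fingers move at their own pace and stop on an object; "squeeze" is the grip in N (left out, the last holds). Time passes only in rows, so rows that repeat a pose let the fingers close. It gives the time, the measured TCP pose, the force, the opening and the grip force at its end, in the units of the state.
- env.get_state(): the state, without advancing time (a new reading comes with each control period).
- env.read_camera(name): name is "side" or "top" or "wrist"; returns a dict with "pixels" (400x640x3 uint8, red, green, blue), "fovy" (degrees; the focal length in pixels is half the picture's height over the tangent of half this angle, whatever the lens; pixels are square), "cx", "cy" (the principal point, pixels), "extrinsics" (4x4, takes a point from world to camera coordinates); the wrist camera has in their place "mount" (4x4, takes a point from camera to tool coordinates, whose origin is the TCP and whose axes are the flange's). Camera axes: x right, y up, looking along -z (the intrinsics and any distortion apply to the point x, -y, -z); pixel columns grow to the right and rows downward; lengths in m; the calibration is good to about 2 mm. The wrist camera is an equidistant fisheye: a pixel r from the principal point sees the ray r / f radians off the axis. A picture is of the moment at which its call begins: read the wrist's pose just before it. There is no depth.
- env.hand_in(): hands the job in; it is judged then, once.
Trained networks look in a picture, given as the dict that the camera call returned (one of the last four; its "shot" number tells which), for a name from the list of things; names that differ only in an ending like _2 or _b are one class to them, and where a whole thing is asked for, a point or a joint stands for the part that bears it (a point fixed in the world has none). Each returns a list of dicts, best first, with "confidence" (0 to 1); they miss things now and then, are a little off and sometimes report something else, mostly with a low value. They report only what shows in the picture. A call takes as long as a camera call. They do not tell look-alikes from the thing itself.
- env.spot_in(thing, picture): "centre" ([x, y, z] in m, in world coordinates, good to about 4 mm: the middle of the surface that is visible of it).
- env.regions_of(thing, picture): "mask" (400x640 bool, what is visible of it).
- env.landmark_of(thing, picture): "centre" ([x, y, z] in m, in world coordinates, good to about 4 mm: a listed point, or the origin of a listed thing).
The state is a dict: "clock": time; "joint_pos": joint angles; "qvel": joint speeds; "tau": joint torques, N m; "tcp_pos": TCP position; "orientation": TCP orientation; "wrist_force": force on the tool from outside, world axes, zero at the start; "ft_torque": the same for the moment, N m; "finger_gap": finger opening in m; "grip_force": force on a finger pad.
Only numpy, scipy, OpenCV 4.12 (cv2) and the standard library are available. Lean on these libraries where they do the work, as an engineer would, in place of code of your own. Each camera call takes 0.05 s, during which the arm holds its last target. There are 200 camera calls.

TASK

Two small cam-and-groove couplers of the rinse line stand on the table with their arms raised; one has its adapter plugged into its mouth, the other is empty. Lock the one with the adapter: swing its two arms down together, not one after the other, until both are fully down beside the coupler's body. Leave the adapter seated and the empty coupler's arms raised.

Things in the scene. Friction and masses are not known exactly. Their poses are not given: they have to be found in the camera images.
- coupler: Coupler that holds the adapter: upright aluminium socket 36 mm wide, rim 104 mm high, on a steel pipe with a 64 mm round foot fixed to the table. Origin: centre of the foot's underside, z up. Two arms, hinged at y = +22 and -22 mm, 100 mm high, spread in a V and swing down in the y-z plane; fingertips 80 to 90 mm apart along y press both at once. A pipe stub points to +x, 54 mm long, 28 mm high.
- coupler_left (a joint): Arm on the +y side of the coupler with the adapter: flat steel bar 12 mm wide, 6 thick, to 50 mm from its hinge, then a pull ring to 67 mm. Hinge angle in rad: 0 = level, pointing outward; negative = raised; positive = swung down; 1.45 = stop, fully down beside the body (58 to 62 mm over both arms, 30 mm below the hinges). Starts at -0.65 to -0.3; friction (0.04 N m) keeps it where it is left; 1 to 3 N moves it.
- coupler_right (a joint): Arm on the -y side of the coupler with the adapter: flat steel bar 12 mm wide, 6 thick, to 50 mm from its hinge, then a pull ring to 67 mm. Hinge angle in rad: 0 = level, pointing outward; negative = raised; positive = swung down; 1.45 = stop, fully down beside the body (58 to 62 mm over both arms, 30 mm below the hinges). Starts at -0.65 to -0.3; friction (0.04 N m) keeps it where it is left; 1 to 3 N moves it.
- adapter: Aluminium closed adapter (a plug), loose, standing in the coupler's mouth: stem 25 mm across and 34 mm long, round head 34 mm across lying on the rim, its top 115 mm above the table. Origin: centre of the stem's lower end, 70 mm above the table when seated; z up.
- empty: The other coupler, of the same make and size and with the same arms, its mouth open and empty. Fixed to the table. Origin and axes as for the first.
- empty_left (a joint): Arm on the +y side of the empty coupler: flat steel bar 12 mm wide, 6 thick, to 50 mm from its hinge, then a pull ring to 67 mm. Hinge angle in rad: 0 = level, pointing outward; negative = raised; positive = swung down; 1.45 = stop, fully down beside the body (58 to 62 mm over both arms, 30 mm below the hinges). Starts at -0.65 to -0.3; friction (0.04 N m) keeps it where it is left; 1 to 3 N moves it.
- empty_right (a joint): Arm on the -y side of the empty coupler: flat steel bar 12 mm wide, 6 thick, to 50 mm from its hinge, then a pull ring to 67 mm. Hinge angle in rad: 0 = level, pointing outward; negative = raised; positive = swung down; 1.45 = stop, fully down beside the body (58 to 62 mm over both arms, 30 mm below the hinges). Starts at -0.65 to -0.3; friction (0.04 N m) keeps it where it is left; 1 to 3 N moves it.
There are look-alikes about, which are no part of the job. What is shaped like the adapter but blue or green is not meant.

How it is judged:
By the outcome, as a careful person would: the job done as asked, in the order asked, and still so for the second after the job is handed in, with the robot touching nothing.
It also fails if it takes over 32 s, if anything falls off the work surface, if the arm or the gripper's body presses on something with over 40 N, if the wrist force passes 120 N, or if a joint passes its speed limit or range.

## Working session

There is one attempt and no reset: what is moved stays moved. The work goes in short steps, Python scripts to look and compute and a tool call to move; the robot and the scene stay as the last step left them, time stands still between calls to the robot, and variables do not carry over. Pictures are saved under pics/ and viewed, at most 10 in all, crops included, and the job is handed in when it is done.

Besides the shell and the picture viewer there is one more tool, called after "Emit:" as name(argument=value, ...) on one line, values as JSON. move_arm: Moves the arm, as the interface text tells. Its arguments: {"type":"object","properties":{"targets":{"type":"array","items":{"type":"array"}},"squeeze":{"type":"number"}},"required":["targets"]}

```bash
mkdir -p pics; cat > h.py <<'E'
import numpy as np, cv2
from workcell import env
def save(p,n): cv2.imwrite('pics/'+n,np.ascontiguousarray(p['pixels'][:,:,::-1]))
def proj(p,X):
    X=np.atleast_2d(X); c=(p['extrinsics']@np.c_[X,np.ones(len(X))].T)[:3]
    f=200/np.tan(np.radians(p['fovy'])/2)
    return np.c_[p['cx']+f*c[0]/-c[2], p['cy']-f*c[1]/-c[2]]
E
python3 - <<'E'
from h import *
s=env.get_state();print(s['clock'],s['tcp_pos'],s['orientation'])
for n in ('top','side'):
    p=env.read_camera(n);save(p,n+'0.png');print(n,{k:v for k,v in p.items() if k not in('pixels',)})
    for t in ('coupler','coupler_left','coupler_right','adapter','empty'):
        print(t,[(d['confidence'],np.round(d['centre'],3),proj(p,d['centre']).round()[0]) for d in env.landmark_of(t,p)])
E
```

```text
0.0 [0.42298426 0.38866753 0.20010533] [-4.83388011e-04  4.02187224e-01  9.15556995e-01 -7.69768421e-04]
top {'fovy': 45.48272349050416, 'cx': 317.84416217791386, 'cy': 206.08203190998972, 'extrinsics': array([[-0.01294119, -0.999882  , -0.00827677,  0.04131104],
       [ 0.98725253, -0.01409005,  0.15853681, -0.50691478],
       [-0.15863472, -0.0061196 ,  0.98731838, -0.9922118 ],
       [ 0.        ,  0.        ,  0.        ,  1.        ]]), 'shot': 1}
coupler [(0.62, array([ 0.536,  0.118, -0.001]), array([281., 197.]))]Traceback (most recent call last):
  File "<stdin>", line 6, in <module>
ValueError: it knows: adapter, coupler, empty
```

```bash
python3 - <<'E'
from h import *
for n in ('top','side'):
    p=env.read_camera(n);save(p,n+'1.png')
    for t in ('coupler','adapter','empty'):
      for f in (env.landmark_of,env.spot_in):
        print(n,t,f.__name__,[(d['confidence'],np.round(d['centre'],3),proj(p,d['centre']).round()[0]) for d in f(t,p)])
E
```

```text
top coupler call []
top coupler call [(0.74, array([0.532, 0.116, 0.097]), array([278., 191.]))]
top adapter call [(0.59, array([0.434, 0.216, 0.003]), array([237., 243.])), (0.51, array([ 0.507,  0.222, -0.003]), array([235., 211.])), (0.5, array([ 0.446,  0.116, -0.004]), array([282., 237.])), (0.49, array([0.539, 0.124, 0.073]), array([275., 190.]))]
top adapter call [(0.7, array([0.502, 0.222, 0.04 ]), array([231., 210.])), (0.7, array([0.431, 0.213, 0.041]), array([235., 242.])), (0.58, array([0.446, 0.118, 0.04 ]), array([279., 235.])), (0.5, array([0.539, 0.124, 0.115]), array([273., 185.]))]
top empty call [(0.9, array([ 0.516, -0.144,  0.001]), array([397., 204.]))]
top empty call [(0.65, array([ 0.508, -0.145,  0.088]), array([405., 201.]))]
side coupler call [(0.84, array([0.54 , 0.122, 0.001]), array([279., 196.]))]
side coupler call [(0.63, array([0.534, 0.11 , 0.037]), array([280., 190.]))]
side adapter call [(0.74, array([ 0.503,  0.227, -0.001]), array([232., 187.])), (0.58, array([0.446, 0.119, 0.001]), array([252., 225.])), (0.56, array([0.436, 0.218, 0.002]), array([214., 208.])), (0.47, array([0.54 , 0.12 , 0.072]), array([277., 176.]))]
side adapter call [(0.8, array([0.432, 0.206, 0.04 ]), array([214., 200.])), (0.75, array([0.535, 0.116, 0.111]), array([275., 165.])), (0.75, array([0.444, 0.11 , 0.045]), array([252., 216.])), (0.49, array([0.5  , 0.219, 0.044]), array([230., 176.]))]
side empty call [(0.94, array([ 0.518, -0.146, -0.002]), array([379., 263.]))]
side empty call [(0.84, array([ 0.51 , -0.15 ,  0.082]), array([383., 244.]))]
```

View pics/top0.png

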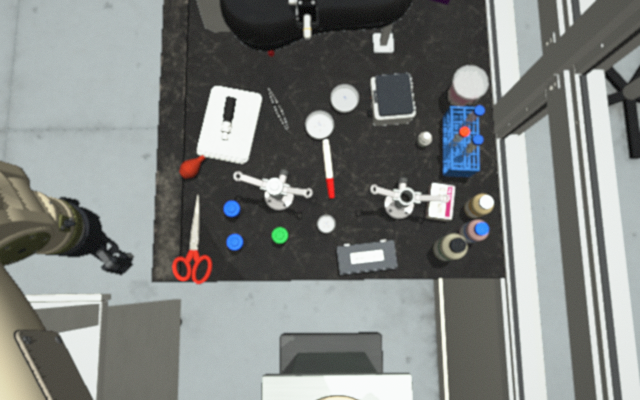

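View pics/side1.png

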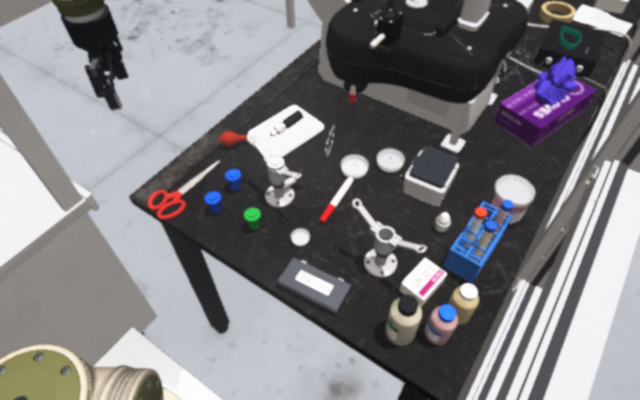

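The top picture shows two couplers, at (279,190) and (403,198). Blue plugs stand at (232,208) and (235,242), and a green one at (280,235). The coupler at (279,190) looks closed and the one at (403,198) has a dark open mouth. I'll check this in one close crop.

```bash
python3 - <<'E'
from h import *
t=cv2.imread('pics/top0.png');s=cv2.imread('pics/side1.png')
r=lambda im,x,y,w,h,k: cv2.resize(im[y:y+h,x:x+w],None,fx=k,fy=k,interpolation=cv2.INTER_CUBIC)
a=np.hstack([r(t,225,160,100,60,4),r(t,355,160,100,60,4)])
b=np.hstack([r(s,240,145,100,75,4),r(s,340,190,100,75,4)])
cv2.imwrite('pics/crop.png',np.vstack([a,b]))
E
```

```text
(no output)
```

View pics/crop.png

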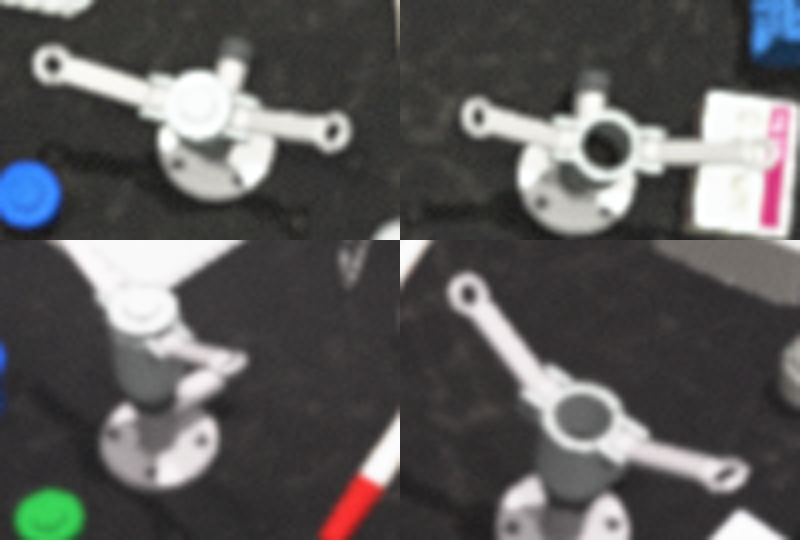

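The crop shows the target coupler at top (274,186), closed by an aluminium plug head, with rings at top (238,176) and (308,193). The other coupler, at (505−100 → 406,196), has an open mouth. I choose the first one and fit its pose.

```bash
python3 - <<'E'
from h import *
from scipy.optimize import least_squares
T=env.read_camera('top');S=env.read_camera('side')
def pts(q):
    x,y,w,a,b=q;c,s=np.cos(w),np.sin(w);R=np.array([[c,-s,0],[s,c,0],[0,0,1]])
    P=np.array([[0,.022+.0585*np.cos(a),.1-.0585*np.sin(a)],[0,-.022-.0585*np.cos(b),.1-.0585*np.sin(b)],[0,0,.115],[.054,0,.028],[0,0,0]])
    return P@R.T+[x,y,0]
ot=np.array([[238,176.3],[308.2,192.8],[274.5,186.3],[284,172]]);os_=np.array([[298,175.5],[276,161.5]])
def res(q):
    P=pts(q);r=np.r_[(proj(T,P[:4])-ot),(proj(S,P[1:3])-os_)]
    r[3]*=.4
    return np.r_[r.ravel(),(q[0]-.539)/.004,(q[1]-.12)/.004]
f=least_squares(res,[.537,.12,0,-.5,-.5]);print(f.x.round(4),f.cost,f.fun.round(1))
print(pts(f.x).round(3)); print(proj(S,pts(f.x)).round(1))
E
```

```text
[ 0.5388  0.1197 -0.2459 -0.3623 -0.5733] 3.456134974426309 [ 0.1  0.1  1.  -0.9  0.7 -0.8  0.4 -0.7 -1.3  0.3 -1.3  0.1 -0.  -0.1]
[[0.558 0.194 0.121]
 [0.522 0.051 0.132]
 [0.539 0.12  0.115]
 [0.591 0.107 0.028]
 [0.539 0.12  0.   ]]
[[251.9 139.8]
 [296.7 175.8]
 [274.7 161.6]
 [297.3 176.9]
 [279.1 197.4]]
```

Emit:
move_arm(targets=[[[-55, -19, -10], [0, 0, -0.7], -1], [[-110, -38, -10], [0, 0, -1.4], -1], [[-166, -58, -10], [0, 0, -2.1], -1], [[-221, -77, -10], [0, 0, -2.8], -1], [[-276, -97, -10], [0, 0, -3.3], -1]], squeeze=20)

```text
clock: 1.52
tcp_pos: [0.5394, 0.1184, 0.2112]
orientation: [0.0, 0.124, 0.992, 0.0]
wrist_force: [1.4, 0.9, -0.2]
finger_gap: 0.0856
grip_force: 0.0
```

Emit:
move_arm(targets=[[[0, 0, 0], [0, 0, 0], -1], [[0, 0, 0], [0, 0, 0], -1]])

```text
clock: 1.78
tcp_pos: [0.5385, 0.1201, 0.2109]
orientation: [-0.0, 0.126, 0.992, 0.0]
wrist_force: [-0.1, 0.2, 0.0]
finger_gap: 0.0854
grip_force: 0.0
```

```bash
python3 - <<'E'
from h import *
from scipy.spatial.transform import Rotation as R
s=env.get_state();p=env.read_camera('wrist');save(p,'w1.png')
print(s['clock'],s['tcp_pos'],s['orientation'],s['finger_gap']);print(p['mount'].round(3),p['fovy'],p['cx'],p['cy'])
q=s['orientation'];print(R.from_quat(q,scalar_first=True).as_matrix().round(3))
for t in ('coupler','adapter'):print(t,[(d['confidence'],np.round(d['centre'],3)) for d in env.landmark_of(t,p)])
E
```

```text
1.775 [0.53852905 0.12012956 0.21091676] [-2.91234686e-04  1.26288361e-01  9.91993510e-01  2.04583995e-04] 0.08539468629073435
[[ 0.002  0.962  0.272  0.068]
 [ 1.    -0.002 -0.     0.001]
 [ 0.     0.272 -0.962 -0.172]
 [ 0.     0.     0.     1.   ]] 65.70646984690485 319.7999105281068 193.06729942664876
[[-0.968  0.251 -0.001]
 [ 0.251  0.968  0.   ]
 [ 0.001  0.    -1.   ]]
coupler [(0.93, array([0.538, 0.121, 0.001])), (0.39, array([0.542, 0.122, 0.074]))]
adapter [(0.93, array([0.429, 0.214, 0.002])), (0.85, array([0.54 , 0.123, 0.071])), (0.81, array([ 0.447,  0.114, -0.001])), (0.62, array([ 0.505,  0.223, -0.003]))]
```

View pics/w1.png

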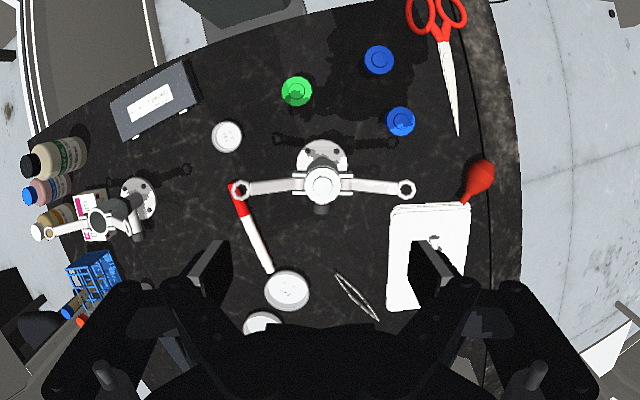

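The wrist picture shows the plug head at (323,185), with rings at (241,190) and (407,189), so the arms are level with the finger line. I'll refine the fit with these.

```bash
cat >> h.py <<'E'
from scipy.spatial.transform import Rotation as Ro
from scipy.optimize import least_squares
def wproj(p,s,X):
    X=np.atleast_2d(X);L=(X-s['tcp_pos'])@Ro.from_quat(s['orientation'],scalar_first=True).as_matrix()
    M=p['mount'];c=(L-M[:3,3])@M[:3,:3]; v=c*[1,-1,-1]
    f=200/np.tan(np.radians(p['fovy'])/2); r=np.hypot(v[:,0],v[:,1]); th=np.arctan2(r,v[:,2])
    return np.c_[p['cx']+f*th*v[:,0]/r,p['cy']+f*th*v[:,1]/r]
def pts(q):
    x,y,w,a,b=q;c,s=np.cos(w),np.sin(w);R=np.array([[c,-s,0],[s,c,0],[0,0,1]])
    P=np.array([[0,.022+.0585*np.cos(a),.1-.0585*np.sin(a)],[0,-.022-.0585*np.cos(b),.1-.0585*np.sin(b)],[0,0,.115],[0,0,0]])
    return P@R.T+[x,y,0]
E
python3 - <<'E'
from h import *
T=env.read_camera('top');S=env.read_camera('side');s=env.get_state();W=env.read_camera('wrist')
ot=np.array([[238,176.3],[308.2,192.8],[274.5,186.3]]);os_=np.array([[298,175.5],[276,161.5]]);ow=np.array([[407,189],[241,190],[323,185.5]])
def res(q,k,kw):
    P=pts(q)
    return np.r_[k*(proj(T,P[:3])-ot).ravel(),k*(proj(S,P[1:3])-os_).ravel(),kw*(wproj(W,s,P[:3])-ow).ravel()]
R=Ro.from_quat(s['orientation'],scalar_first=True).as_matrix()
for k,kw in((1,1),(.05,1)):
    f=least_squares(res,[.538,.12,-.25,-.4,-.5],args=(k,kw));print(f.x.round(4),f.fun.round(1))
    print('shift tool mm',((np.r_[f.x[:2],s['tcp_pos'][2]]-s['tcp_pos'])@R*1000).round(1),'tool yaw',np.arctan2(-R[0,1],R[1,1]))
# actual finger symmetric check: crop dark tips
cv2.imwrite('pics/w1c.png',cv2.resize(cv2.imread('pics/w1.png')[150:310,170:470],None,fx=2.6,fy=2.6,interpolation=cv2.INTER_CUBIC))
E
```

```text
[ 0.5399  0.1243 -0.2384 -0.5067 -0.5121] [-1.3 -0.6 -0.4 -1.2 -1.6 -1.3 -2.   0.4 -2.8 -1.1 -0.7 -0.1 -2.1  0.6
 -0.4  0.2]
shift tool mm [-0.8  3.2  0. ] tool yaw -0.24976276791408403
[ 0.5395  0.1248 -0.2545 -0.4654 -0.5995] [-0.1 -0.  -0.1 -0.1 -0.1 -0.1 -0.2 -0.1 -0.2 -0.1  0.2  0.1 -0.1  0.1
 -0.1 -0.3]
shift tool mm [-0.4  3.5  0. ] tool yaw -0.24976276791408403
```

View pics/w1c.png

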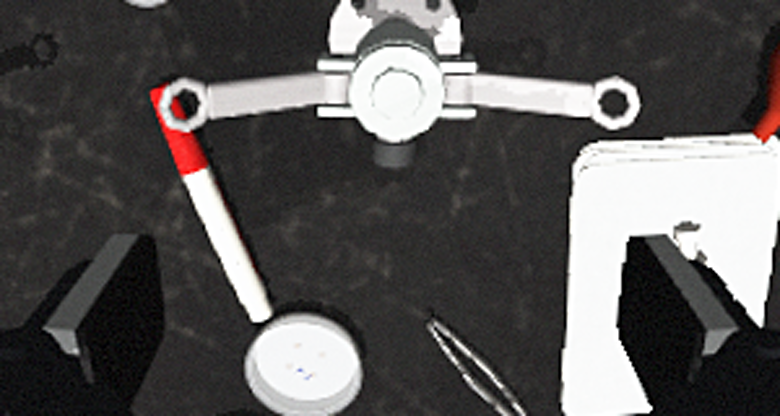

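The fingertip midpoint is at crop column 393 and the plug head and rings are centred at 397, so the coupler is about 1.7 mm to tool +y. I'll shift by that, go down to just above the arms and look again.

Emit:
move_arm(targets=[[[0, 2, 35], [0, 0, 0], -1], [[0, 2, 70], [0, 0, 0], -1], [[0, 2, 70], [0, 0, 0], -1], [[0, 2, 70], [0, 0, 0], -1]])

```text
clock: 2.58
tcp_pos: [0.5398, 0.1225, 0.1423]
orientation: [0.001, 0.125, 0.992, 0.0]
wrist_force: [0.4, -0.4, -0.1]
finger_gap: 0.0852
grip_force: 0.0
```

```bash
python3 - <<'E'
from h import *
s=env.get_state();p=env.read_camera('wrist');save(p,'w2.png');print(s['clock'],s['tcp_pos'],s['wrist_force'])
cv2.imwrite('pics/w2c.png',cv2.resize(cv2.imread('pics/w2.png')[150:350,170:470],None,fx=2.6,fy=2.6,interpolation=cv2.INTER_CUBIC))
E
```

```text
2.575 [0.53977416 0.12250297 0.14225541] [ 0.42226929 -0.39749399 -0.11809765]
```

View pics/w2c.png

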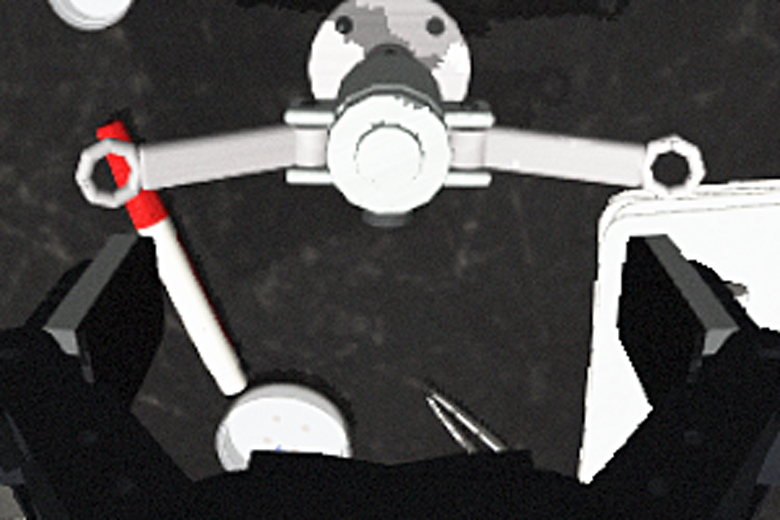

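The plug head (389,153) and the ring midpoint (390) are now centred between the finger strips (about 390). I'll press both arms down.

Emit:
move_arm(targets=[[[0, 0, 15], [0, 0, 0], -1], [[0, 0, 30], [0, 0, 0], -1], [[0, 0, 45], [0, 0, 0], -1], [[0, 0, 58], [0, 0, 0], -1], [[0, 0, 70], [0, 0, 0], -1]])

```text
clock: 3.25
tcp_pos: [0.5391, 0.1219, 0.07]
orientation: [-0.0, 0.126, 0.992, -0.0]
wrist_force: [-1.0, -0.2, 4.8]
finger_gap: 0.0851
grip_force: 2.2
```

Emit:
move_arm(targets=[[[0, 0, 8], [0, 0, 0], -1], [[0, 0, 13], [0, 0, 0], -1], [[0, 0, 13], [0, 0, 0], -1]])

```text
clock: 3.62
tcp_pos: [0.5393, 0.1221, 0.0578]
orientation: [-0.0, 0.126, 0.992, 0.0]
wrist_force: [-0.5, -0.2, 0.5]
finger_gap: 0.0853
grip_force: 0.0
```

```bash
python3 - <<'E'
from h import *
s=env.get_state();p=env.read_camera('wrist');save(p,'w3.png');print(s['clock'],s['tcp_pos'],s['wrist_force'])
q=env.read_camera('side');save(q,'s3.png')
a=cv2.imread('pics/w3.png')[150:350,170:470];b=cv2.imread('pics/s3.png')[100:233,200:400]
cv2.imwrite('pics/w3c.png',np.hstack([cv2.resize(a,(450,300)),cv2.resize(b,(350,300))]))
E
```

```text
3.625 [0.53925187 0.12207891 0.05778392] [-0.52014872 -0.19418778  0.49022605]
```

View pics/w3c.png

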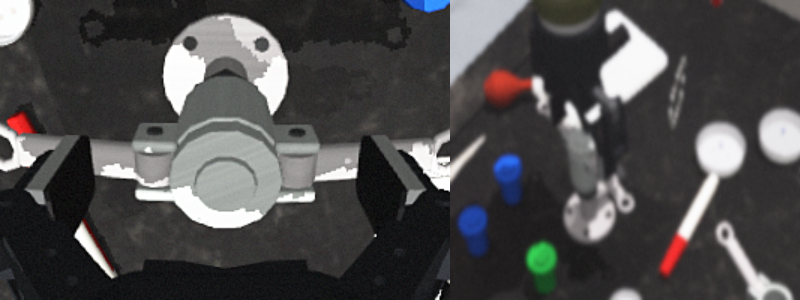

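Both arms are pushed well below level outside the fingertips, symmetric about the body, and the plug is seated. Now I'll close the fingers on both arms.

Emit:
move_arm(targets=[[[0, 0, 0], [0, 0, 0], -0.8], [[0, 0, 0], [0, 0, 0], -0.6], [[0, 0, 0], [0, 0, 0], -0.4], [[0, 0, 0], [0, 0, 0], -0.2], [[0, 0, 0], [0, 0, 0], -0.2]], squeeze=25)

```text
clock: 4.35
tcp_pos: [0.54, 0.122, 0.0585]
orientation: [0.001, 0.126, 0.992, 0.0]
wrist_force: [0.6, -1.0, 5.2]
finger_gap: 0.0565
grip_force: 27.7
```

Emit:
move_arm(targets=[[[0, 0, 0], [0, 0, 0], -0.2], [[0, 0, 0], [0, 0, 0], -0.2], [[0, 0, 0], [0, 0, 0], -0.2]])

```text
clock: 4.72
tcp_pos: [0.54, 0.122, 0.0585]
orientation: [0.001, 0.126, 0.992, 0.0]
wrist_force: [1.4, -0.5, 5.3]
finger_gap: 0.0563
grip_force: 27.7
```

Gap 56 mm under 28 N with little side force, so both arms are at their stops. I'll open and retreat upward, then check.

Emit:
move_arm(targets=[[[0, 0, 0], [0, 0, 0], -0.6], [[0, 0, 0], [0, 0, 0], -1], [[0, 0, 0], [0, 0, 0], -1], [[0, 0, 0], [0, 0, 0], -1], [[0, 0, 0], [0, 0, 0], -1]])

```text
clock: 5.35
tcp_pos: [0.5392, 0.1221, 0.0579]
orientation: [-0.0, 0.126, 0.992, 0.0]
wrist_force: [-1.2, -0.5, -0.1]
finger_gap: 0.0856
grip_force: 0.0
```

Emit:
move_arm(targets=[[[0, 0, -30], [0, 0, 0], -1], [[0, 0, -70], [0, 0, 0], -1], [[0, 0, -110], [0, 0, 0], -1], [[0, 0, -145], [0, 0, 0], -1], [[0, 0, -145], [0, 0, 0], -1]])

```text
clock: 5.98
tcp_pos: [0.5413, 0.1223, 0.2063]
orientation: [0.003, 0.126, 0.992, 0.001]
wrist_force: [-0.4, -0.2, 0.1]
finger_gap: 0.0855
grip_force: 0.0
```

```bash
python3 - <<'E'
from h import *
s=env.get_state();p=env.read_camera('wrist');save(p,'w4.png');print(s['clock'],s['tcp_pos'],s['wrist_force'],s['finger_gap'])
q=env.read_camera('side');save(q,'s4.png')
a=cv2.imread('pics/w4.png')[130:250,230:410];b=cv2.imread('pics/s4.png')[130:290,210:450]
k=cv2.INTER_CUBIC
cv2.imwrite('pics/w4c.png',np.hstack([cv2.resize(a,(400,267),interpolation=k),cv2.resize(b,(400,267),interpolation=k)]))
print([(d['confidence'],d['centre']) for d in env.landmark_of('adapter',p)])
E
```

```text
5.975 [0.54128238 0.12226287 0.20633493] [-0.3599317  -0.24043539  0.10073634] 0.08548343423187721
[(0.74, [0.4313, 0.2112, 0.0011]), (0.7, [0.5092, 0.2226, -0.0065]), (0.69, [0.5404, 0.1221, 0.0725]), (0.69, [0.4464, 0.1167, -0.0009])]
```

View pics/w4c.png

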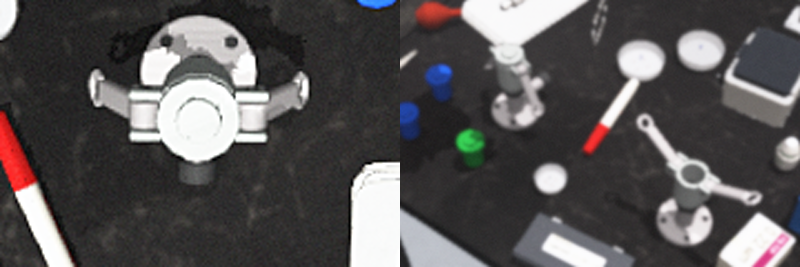

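The picture shows both arms down equally but still leaning out, with rings at about wrist pixels (275,170) and (365,170). I'll work out the angles.

```bash
python3 - <<'E'
from h import *
s=env.get_state();W=env.read_camera('wrist')
for a in (.8,.9,1.0,1.1,1.2,1.3,1.45):
    print(a,wproj(W,s,pts([.5395,.1225,-.25,a,a])).round(1).tolist())
E
```

```text
0.8 [[379.2, 174.5], [260.4, 174.5], [319.8, 188.2], [319.8, 164.2]]
0.9 [[374.5, 173.7], [265.1, 173.7], [319.8, 188.2], [319.8, 164.2]]
1.0 [[369.6, 173.0], [270.0, 173.0], [319.8, 188.2], [319.8, 164.2]]
1.1 [[364.6, 172.4], [275.0, 172.4], [319.8, 188.2], [319.8, 164.2]]
1.2 [[359.5, 171.9], [280.1, 171.9], [319.8, 188.2], [319.8, 164.2]]
1.3 [[354.2, 171.5], [285.4, 171.5], [319.8, 188.2], [319.8, 164.2]]
1.45 [[346.3, 171.2], [293.3, 171.2], [319.8, 188.2], [319.8, 164.2]]
```

Both arms are only at about 1.1 rad. The 57 mm wide hinge lugs stopped the pads because the tips were too high. I'll repeat deeper, in steps, watching the force because the palm comes close to the plug head.

Emit:
move_arm(targets=[[[0, 0, 45], [0, 0, 0], -1], [[0, 0, 90], [0, 0, 0], -1], [[0, 0, 130], [0, 0, 0], -1], [[0, 0, 150], [0, 0, 0], -1], [[0, 0, 151], [0, 0, 0], -1]])

```text
clock: 6.8
tcp_pos: [0.5365, 0.1218, 0.0491]
orientation: [-0.003, 0.126, 0.992, -0.001]
wrist_force: [-0.7, -0.9, -0.4]
finger_gap: 0.0855
grip_force: 0.0
```

Emit:
move_arm(targets=[[[0, 0, 2], [0, 0, 0], -1], [[0, 0, 4], [0, 0, 0], -1], [[0, 0, 4], [0, 0, 0], -1]])

```text
clock: 7.18
tcp_pos: [0.5398, 0.1221, 0.0487]
orientation: [0.001, 0.126, 0.992, 0.0]
wrist_force: [-0.2, 0.4, -0.2]
finger_gap: 0.0852
grip_force: 0.0
```

Emit:
move_arm(targets=[[[0, 0, 2], [0, 0, 0], -1], [[0, 0, 2], [0, 0, 0], -1]])

```text
clock: 7.42
tcp_pos: [0.5393, 0.1221, 0.0461]
orientation: [0.0, 0.126, 0.992, 0.0]
wrist_force: [-0.2, 0.4, -0.9]
finger_gap: 0.0851
grip_force: 0.0
```

Emit:
move_arm(targets=[[[0, 0, 2], [0, 0, 0], -1], [[0, 0, 2], [0, 0, 0], -1]])

```text
clock: 7.68
tcp_pos: [0.5391, 0.122, 0.0438]
orientation: [-0.0, 0.126, 0.992, -0.0]
wrist_force: [0.9, -0.4, -0.6]
finger_gap: 0.0853
grip_force: 0.0
```

```bash
python3 - <<'E'
from h import *
s=env.get_state();p=env.read_camera('wrist');save(p,'w5.png');print(s['clock'],s['tcp_pos'],s['wrist_force'])
a=cv2.imread('pics/w5.png')[140:400,130:510]
cv2.imwrite('pics/w5c.png',cv2.resize(a,None,fx=2,fy=2,interpolation=cv2.INTER_CUBIC))
E
```

```text
7.675 [0.539099   0.12204684 0.04382621] [ 0.90881648 -0.36531574 -0.59301469]
```

View pics/w5c.png

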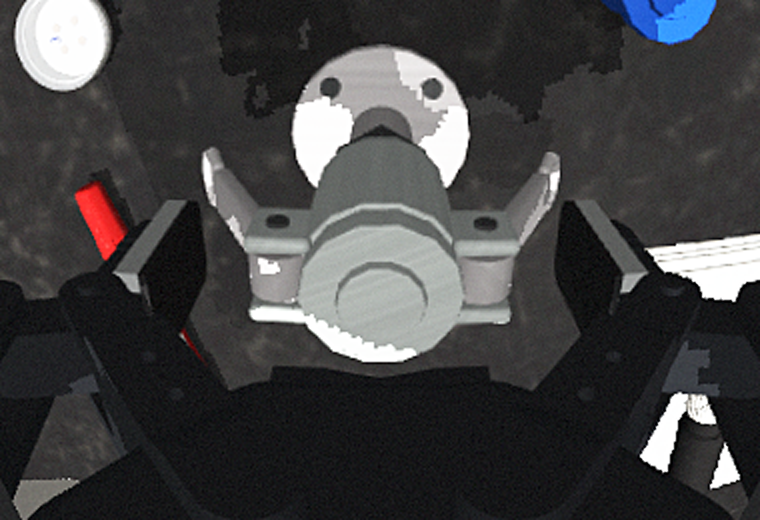

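The arms hang evenly between the open fingers, with rings at crop columns 205 and 555, and the fingertips are now well below the lugs. No contact with the plug head. I'll close.

Emit:
move_arm(targets=[[[0, 0, 0], [0, 0, 0], -0.8], [[0, 0, 0], [0, 0, 0], -0.6], [[0, 0, 0], [0, 0, 0], -0.4], [[0, 0, 0], [0, 0, 0], -0.2], [[0, 0, 0], [0, 0, 0], -0.2]], squeeze=30)

```text
clock: 8.35
tcp_pos: [0.5394, 0.1221, 0.0442]
orientation: [0.0, 0.126, 0.992, 0.0]
wrist_force: [-0.7, 0.1, 1.9]
finger_gap: 0.0565
grip_force: 31.9
```

Emit:
move_arm(targets=[[[0, 0, 0], [0, 0, 0], -0.2], [[0, 0, 0], [0, 0, 0], -0.2], [[0, 0, 0], [0, 0, 0], -0.2]])

```text
clock: 8.72
tcp_pos: [0.5394, 0.1221, 0.0442]
orientation: [0.0, 0.126, 0.992, 0.0]
wrist_force: [-2.0, 0.4, 3.3]
finger_gap: 0.0564
grip_force: 32.1
```

```bash
python3 - <<'E'
from h import *
s=env.get_state();p=env.read_camera('wrist');save(p,'w6.png');print(s['clock'],s['tcp_pos'],s['wrist_force'],s['ft_torque'])
for a in (1.1,1.2,1.3,1.45): print(a,wproj(p,s,pts([.5395,.1225,-.25,a,a])).round(1).tolist())
# bright (arm ring) columns in rows near ring
g=p['pixels'].mean(2)
for r in range(200,250,4): print(r,''.join('#' if v>110 else '.' for v in g[r,215:425:2]))
E
```

```text
8.725 [0.53936567 0.1221241  0.04420406] [-2.02481747  0.41786088  3.28617223] [ 0.17249518  0.21222404 -0.18030067]
1.1 [[400.4, 226.1], [238.3, 226.2], [319.0, 291.4], [319.4, 202.3]]
1.2 [[390.9, 224.8], [247.7, 224.9], [319.0, 291.4], [319.4, 202.3]]
1.3 [[381.4, 223.9], [257.2, 223.9], [319.0, 291.4], [319.4, 202.3]]
1.45 [[367.1, 223.0], [271.5, 223.0], [319.0, 291.4], [319.4, 202.3]]
200 ...............................###############..............###############..............................
204 ...............................###############..............###############..............................
208 ...............................##############................##############..............................
212 .........................##....############...................#############....#.........................
216 .........................##.....##########......................##########.....##........................
220 .........................###....########..........................########....###........................
224 .................................######............................#####.................................
228 ...................................###..............................###..................................
232 ....................................#...............................##...................................
236 .........................................................................................................
240 ................................................##########...............................................
244 ...........................................######.........####...........................................
248 .......................................#####..................####.......................................
```

Emit:
move_arm(targets=[[[0, 0, 0], [0, 0, 0], -0.7], [[0, 0, 0], [0, 0, 0], -0.8], [[0, 0, 2], [0, 0, 0], -0.8], [[0, 0, 2], [0, 0, 0], -0.8]])

```text
clock: 9.28
tcp_pos: [0.5391, 0.122, 0.0417]
orientation: [-0.0, 0.126, 0.992, -0.0]
wrist_force: [-0.2, 0.4, 1.2]
finger_gap: 0.0771
grip_force: 0.0
```

```bash
python3 - <<'E'
from h import *
s=env.get_state();p=env.read_camera('wrist');save(p,'w7.png');print(s['clock'],s['tcp_pos'],s['wrist_force'],s['finger_gap'])
for a in (1.1,1.3,1.45): print(a,wproj(p,s,pts([.5395,.1225,-.25,a,a])).round(1)[:2].tolist())
g=p['pixels'].mean(2)
for r in range(200,240,4): print(r,''.join('#' if v>110 else '.' for v in g[r,215:425:2]))
E
```

```text
9.275 [0.53905489 0.1220121  0.0416817 ] [-0.24749441  0.40183698  1.22767063] 0.07709024600153522
1.1 [[401.6, 228.2], [237.6, 228.2]]
1.3 [[382.5, 225.8], [256.7, 225.8]]
1.45 [[368.0, 225.0], [271.2, 225.0]]
200 ...............................################............################..............................
204 ...............................###############..............###############..............................
208 ..............................################...............##############..............................
212 ...............................##############................##############..............................
216 .........................##....###########......................###########....###.......................
220 .........................##.....#########........................#########.....##........................
224 .................................######............................######.....###........................
228 ..................................####..............................####.................................
232 ...................................##...............................###..................................
236 .........................................................................................................
```

Emit:
move_arm(targets=[[[0, 0, 2], [0, 0, 0], -0.8], [[0, 0, 2], [0, 0, 0], -0.5], [[0, 0, 2], [0, 0, 0], -0.2], [[0, 0, 2], [0, 0, 0], -0.2], [[0, 0, 2], [0, 0, 0], -0.2]], squeeze=50)

```text
clock: 9.95
tcp_pos: [0.5392, 0.1222, 0.0402]
orientation: [0.0, 0.126, 0.992, 0.0]
wrist_force: [-0.4, 1.0, 2.7]
finger_gap: 0.0561
grip_force: 53.2
```

Emit:
move_arm(targets=[[[0, 0, 2], [0, 0, 0], -0.2], [[0, 0, 2], [0, 0, 0], -0.2]])

```text
clock: 10.2
tcp_pos: [0.5393, 0.1222, 0.0401]
orientation: [0.001, 0.126, 0.992, 0.0]
wrist_force: [-6.8, 0.9, 16.8]
finger_gap: 0.0563
grip_force: 54.5
```

```bash
python3 - <<'E'
from h import *
s=env.get_state();p=env.read_camera('wrist');save(p,'w8.png');print(s['clock'],s['tcp_pos'],s['wrist_force'],s['finger_gap'])
for a in (1.1,1.3,1.45): print(a,wproj(p,s,pts([.5395,.1225,-.25,a,a])).round(1)[:2].tolist())
g=p['pixels'].mean(2)
for r in range(208,244,4): print(r,''.join('#' if v>110 else '.' for v in g[r,215:425:2]))
E
```

```text
10.2 [0.5393404  0.12216513 0.04013806] [-6.76888978  0.91543642 16.82192855] 0.056292658906932996
1.1 [[401.9, 228.8], [236.5, 228.8]]
1.3 [[382.6, 226.4], [255.9, 226.4]]
1.45 [[368.0, 225.5], [270.5, 225.6]]
208 ..............................###############................##############..............................
212 ..............................###############................##############..............................
216 ..........................##...###########......................###########..###.........................
220 ..........................##....#########........................#########....##.........................
224 .................................######............................######....###.........................
228 .................................#####..............................####.................................
232 ...................................##...............................###..................................
236 .........................................................................................................
240 .........................................................................................................
```

Emit:
move_arm(targets=[[[0, 0, 0], [0, 0, 0], -0.6], [[0, 0, 0], [0, 0, 0], -0.8], [[0, 0, 0], [0, 0, 0], -0.8]])

```text
clock: 10.62
tcp_pos: [0.5392, 0.122, 0.0376]
orientation: [-0.0, 0.126, 0.992, -0.0]
wrist_force: [-0.2, -0.1, 0.5]
finger_gap: 0.0766
grip_force: 0.0
```

Emit:
move_arm(targets=[[[0, 0, 0], [0, 0, 0], -0.6], [[0, 0, 0], [0, 0, 0], -0.4], [[0, 0, 0], [0, 0, 0], -0.2], [[0, 0, 0], [0, 0, 0], -0.2], [[0, 0, 0], [0, 0, 0], -0.2]], squeeze=80)

```text
clock: 11.25
tcp_pos: [0.5393, 0.1222, 0.0383]
orientation: [0.0, 0.126, 0.992, 0.0]
wrist_force: [-1.9, 0.4, 4.1]
finger_gap: 0.0559
grip_force: 84.6
```

```bash
python3 - <<'E'
from h import *
s=env.get_state();p=env.read_camera('wrist');save(p,'w9.png');print(s['clock'],s['tcp_pos'],s['wrist_force'],s['finger_gap'])
for a in (1.1,1.3,1.45): print(a,wproj(p,s,pts([.5395,.1225,-.25,a,a])).round(1)[:2].tolist())
g=p['pixels'].mean(2)
for r in range(208,244,4): print(r,''.join('#' if v>110 else '.' for v in g[r,215:425:2]))
E
```

```text
11.25 [0.5393019  0.12216496 0.03828324] [-1.88369466  0.39258857  4.13236632] 0.055866112545950884
1.1 [[402.7, 230.0], [235.8, 230.1]]
1.3 [[383.2, 227.6], [255.3, 227.7]]
1.45 [[368.5, 226.7], [270.0, 226.8]]
208 ..............................###############................##############..............................
212 ..............................###############................##############..............................
216 ..........................##...###########.....................############..##..........................
220 ..........................##...##########........................#########...##..........................
224 ..........................###...#######...........................########..###..........................
228 .................................#####..............................#####................................
232 ..................................###...............................###..................................
236 .........................................................................................................
240 .........................................................................................................
```

Emit:
move_arm(targets=[[[0, 0, 0], [0, 0, 0], -0.6], [[0, 0, 0], [0, 0, 0], -0.8], [[0, 0, 1], [0, 0, 0], -0.8], [[0, 0, 2], [0, 0, 0], -0.8]], squeeze=60)

```text
clock: 11.8
tcp_pos: [0.5393, 0.1221, 0.0359]
orientation: [-0.0, 0.126, 0.992, -0.0]
wrist_force: [0.1, 0.3, -0.2]
finger_gap: 0.077
grip_force: 0.0
```

Emit:
move_arm(targets=[[[0, 0, 1], [0, 0, 0], -0.8], [[0, 0, 2], [0, 0, 0], -0.8], [[0, 0, 2], [0, 0, 0], -0.8]])

```text
clock: 12.18
tcp_pos: [0.5392, 0.122, 0.0339]
orientation: [-0.0, 0.126, 0.992, 0.0]
wrist_force: [-0.1, -0.1, 0.1]
finger_gap: 0.0768
grip_force: 0.0
```

Emit:
move_arm(targets=[[[0, 0, 1], [0, 0, 0], -0.8], [[0, 0, 2], [0, 0, 0], -0.8], [[0, 0, 2], [0, 0, 0], -0.8]])

```text
clock: 12.55
tcp_pos: [0.5392, 0.1221, 0.0319]
orientation: [-0.0, 0.126, 0.992, 0.0]
wrist_force: [0.3, -0.1, 0.2]
finger_gap: 0.077
grip_force: 0.0
```

Emit:
move_arm(targets=[[[0, 0, 0], [0, 0, 0], -0.6], [[0, 0, 0], [0, 0, 0], -0.4], [[0, 0, 0], [0, 0, 0], -0.2], [[0, 0, 0], [0, 0, 0], -0.2], [[0, 0, 0], [0, 0, 0], -0.2]])

```text
clock: 13.18
tcp_pos: [0.5394, 0.1221, 0.0324]
orientation: [0.0, 0.126, 0.992, 0.0]
wrist_force: [-0.9, -0.1, 5.6]
finger_gap: 0.0561
grip_force: 63.9
```

```bash
python3 - <<'E'
from h import *
s=env.get_state();p=env.read_camera('wrist');save(p,'w10.png');print(s['clock'],s['tcp_pos'],s['wrist_force'],s['finger_gap'])
for a in (1.1,1.3,1.45): print(a,wproj(p,s,pts([.5395,.1225,-.25,a,a])).round(1)[:2].tolist())
g=p['pixels'].mean(2)
for r in range(208,244,4): print(r,''.join('#' if v>110 else '.' for v in g[r,215:425:2]))
E
```

```text
13.175 [0.53937266 0.12213057 0.03239507] [-0.93216934 -0.08173934  5.55975732] 0.05611376779050385
1.1 [[405.3, 233.9], [233.2, 233.9]]
1.3 [[385.2, 231.4], [253.3, 231.4]]
1.45 [[370.0, 230.5], [268.5, 230.5]]
208 ..............................###############................###############.............................
212 .............................################................###############.............................
216 ..............................###############................###############.............................
220 ..........................##..############.....................############..###.........................
224 ..........................##...##########........................##########...##.........................
228 ..........................###...#######............................#######...###.........................
232 .................................####...............................#####................................
236 ..................................###................................###.................................
240 .........................................................................................................
```

The ring positions now match the 1.45 rad prediction, and going deeper no longer changes them. I'll release, retreat and verify.

Emit:
move_arm(targets=[[[0, 0, 0], [0, 0, 0], -0.6], [[0, 0, 0], [0, 0, 0], -1], [[0, 0, 0], [0, 0, 0], -1], [[0, 0, 0], [0, 0, 0], -1]])

```text
clock: 13.72
tcp_pos: [0.5393, 0.122, 0.0319]
orientation: [-0.0, 0.126, 0.992, -0.0]
wrist_force: [0.4, -0.1, -0.5]
finger_gap: 0.0855
grip_force: 0.0
```

Emit:
move_arm(targets=[[[0, 0, -40], [0, 0, 0], -1], [[0, 0, -80], [0, 0, 0], -1], [[0, 0, -120], [0, 0, 0], -1], [[0, 0, -150], [0, 0, 0], -1], [[0, 0, -150], [0, 0, 0], -1]])

```text
clock: 14.35
tcp_pos: [0.5411, 0.1222, 0.1848]
orientation: [0.003, 0.126, 0.992, 0.001]
wrist_force: [-0.0, -0.5, 0.0]
finger_gap: 0.0854
grip_force: 0.0
```

Emit:
move_arm(targets=[[[0, 0, 0], [0, 0, 0], -1], [[0, 0, 0], [0, 0, 0], -1]])

```text
clock: 14.6
tcp_pos: [0.5383, 0.122, 0.1805]
orientation: [-0.001, 0.126, 0.992, -0.0]
wrist_force: [0.7, 0.6, -0.8]
finger_gap: 0.0851
grip_force: 0.0
```

```bash
python3 - <<'E'
from h import *
s=env.get_state();p=env.read_camera('wrist');save(p,'w11.png');print(s['clock'],s['tcp_pos'],s['wrist_force'])
for a in (1.1,1.3,1.4,1.45): print(a,wproj(p,s,pts([.5395,.1225,-.25,a,a])).round(1)[:3].tolist())
a=cv2.imread('pics/w11.png')[140:220,260:380];q=env.read_camera('side');b=q['pixels'][130:290,210:450,::-1];k=cv2.INTER_CUBIC
cv2.imwrite('pics/w11c.png',np.hstack([cv2.resize(a,(480,320),interpolation=k),cv2.resize(np.ascontiguousarray(b),(320,320),interpolation=k)]))
E
```

```text
14.6 [0.53828254 0.12198287 0.18045488] [ 0.74953606  0.59392485 -0.82701452]
1.1 [[367.8, 177.4], [272.3, 177.4], [320.0, 195.8]]
1.3 [[356.7, 176.4], [283.3, 176.4], [320.0, 195.8]]
1.4 [[351.1, 176.1], [289.0, 176.1], [320.0, 195.8]]
1.45 [[348.2, 176.0], [291.8, 176.0], [320.0, 195.8]]
```

View pics/w11c.png

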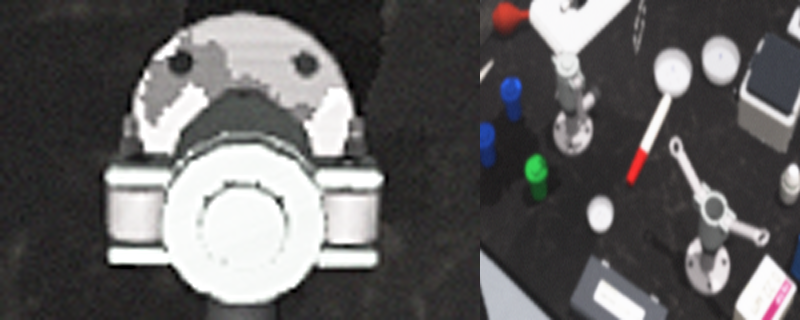

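The final picture shows the rings at wrist columns 292 and 349, against 292 and 348 predicted for fully down. The plug is seated and the empty coupler's arms are still raised. Handing in.

```bash
python3 -c "
from workcell import env
print(env.hand_in())"
```

```text
the job is handed in; nothing more can be done
None
```

I locked the coupler with the adapter and handed the job in at about 15 s of robot time. Its two arms swung down together and measure about 1.44 rad each (stop 1.45, within camera error), the adapter is still seated, and the empty coupler's arms are still raised. The first squeeze stopped at about 1.1 rad because the hinge lugs blocked the pads, so I lowered the gripper and squeezed again; I don't have the judge's result.

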